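# Read the chill inside a covered casting mould

### The job

The covered steel mould has to be on the cold plate before its inside temperature can be read. Slide it, flat and without lifting it, off the white board and along the station onto the grey metal cold plate until it sits snug against both steel stops, the fence along the back and the stop at the end. Then take the orange thermometer out of its holder and lower its stem upright through the blue guide bush in the mould's lid until the red mark is level with the bush's rim; metal would spoil the reading, so the stem must stay centred and never touch the mould, and you finish holding it still there. Leave everything else where it stands.

Things in the scene. Friction and masses are not known exactly. Their poses are not given: they have to be found in the camera images.
- station: Fixed cooling station, 230 (x) by 380 mm (y), smooth flat top 22 mm above the worktop; origin on the worktop under its centre. +y half: white loading board; -y half: grey metal cold plate, exactly level. Steel stops 16 mm high, 8 mm thick stand on the top: back fence (inner face x = +107 mm), end stop (inner face y = -182 mm). Beyond it a grey control housing, 46 mm high, to y = -243 mm.
- seat (a point): Point on the cold plate's top (22 mm above the worktop) where the mould's origin lies when the mould touches both stops: at (37, -127, 22) mm in the station's frame, axes parallel to the station's. The mould's x axis is then parallel to the station's x.
- mould: Loose closed steel casting mould with fixed lid, 140 (x) by 110 (y) by 42 mm, about 0.7 kg, hollow (cavity floor at 6 mm). Origin: centre of underside, z up. Starts on the white board, its x within 0.25 rad of the station's x. In the lid's centre a blue plastic guide bush, 30 mm outside diameter, from 42 to 67 mm height (can be gripped to drag the mould), vertical bore 16 mm in diameter.
- guide_rim (a point): Centre of the guide bush's upper rim, on the bore axis: 67 mm above the mould's underside.
- holder: Fixed holder: a round dark foot of 80 mm diameter with a white upright tube of 32 mm outside diameter, 125 mm high, bore 14 mm. Origin at the centre of the foot on the worktop.
- holder_rim (a point): Centre of the holder tube's upper rim, 125 mm above the worktop.
- probe: Loose stem thermometer, 90 g, upright in the holder. Origin on the stem's axis at the shoulder's underside, z up. Black round shoulder, 26 mm in diameter, z = 0 to 6 mm, rests on the holder's rim; orange handle 24 (x) by 18 mm (y), z = 6 to 88 mm, to be gripped across the flats along its y; below, a steel stem 5 mm in diameter, 110 mm long.
- probe_tip (a point): Lower end of the stem, 110 mm below the probe's origin.
- probe_mark (a point): Centre of the red immersion mark, a band 4 mm high round the stem, 63 mm below the probe's origin and 47 mm above the tip.
- date_stamp: Bystander: wooden hand stamp, 31 x 52 x 81 mm, standing loose at the right; origin at the centre of its underside.
- tea_glass: Bystander: loose tea glass, 62 mm in diameter, 86 mm high, at the back; origin at the centre of its underside.
- sugar_jar: Bystander: loose sugar jar, 92 mm in diameter, 171 mm high, at the back; origin at the centre of its underside.
Not all that is in view belongs to the job. Leave any yellow look-alike of the probe alone.

How it is judged:
On the way, in this order (a step that is already met when the one before it is completed fails the run):
1. mould on the cold plate against both stops, thermometer still in its holder (x of mould in the frame of seat between -0.005 and 0.005 m and y of mould in the frame of seat between -0.005 and 0.005 m and angle between the x axis of mould and the x axis of station, either way round below 0.05 rad and horizontal distance between probe_tip and holder_rim below 0.02 m and height (world z) of probe_tip below 0.06 m), for 0.2 s.
2. the thermometer is drawn clear of its holder (height (world z) of probe_tip above 0.126 m), for 0.1 s.
At the end, for the whole second after the job is handed in: Mould on the cold plate within 5 mm of each stop and 0.05 rad of square; gripper holds the thermometer still, within 0.1 rad of upright, red mark within 8 mm of the rim's height, stem within 4 mm of the bore axis at the mark and 4.5 mm at the tip, not touching the mould (x of mould in the frame of seat between -0.005 and 0.005 m and y of mould in the frame of seat between -0.005 and 0.005 m and angle between the x axis of mould and the x axis of station, either way round below 0.05 rad and z of probe_mark in the frame of guide_rim between -0.008 and 0.008 m and horizontal distance between probe_mark and guide_rim below 0.004 m and horizontal distance between probe_tip and guide_rim below 0.0045 m and angle between probe's own z axis and vertical below 0.1 rad and contact force between the fingers and probe above 1 N and contact force between probe and mould below 0.1 N and linear speed of probe below 0.02 m/s); the arm keeps its last pose, push and grip.
It fails at once if the thermometer touches the mould (contact force between probe and mould above 0.1 N).
It fails at once if the mould is lifted more than 8 mm off the station's top or tipped (z of mould in the frame of seat above 0.008 m or angle between mould's own z axis and vertical above 0.1 rad).
It fails at once if a bystander is pushed from its place by more than 30 mm or knocked over (distance of any of date_stamp, tea_glass, sugar_jar from where it was at the start of the episode above 0.03 m or angle between any of date_stamp, tea_glass, sugar_jar's own z axis and vertical above 0.5 rad).
It also fails if it takes over 72 s, if anything falls off the work surface, if the arm or the gripper's body presses on something with over 40 N, if the wrist force passes 120 N, or if a joint passes its speed limit or range.

### The arm

A 6-joint arm with a two-finger parallel gripper is mounted at the origin on the work surface; the furniture and walls round the work are solid. World frame = base frame: x ahead of the robot, y to its left, z up, the work surface at z = 0. Lengths are in m, angles in rad, forces in N, time in s.
With the tool pointing down it reaches from about 0.35 to 0.975 m from the base axis. Payload 7.1 kg.
Tool frame: the origin (TCP) lies where the fingers leave the gripper's body, on its centre line; the fingertips stand 80 mm ahead of it and the grasp point (between the pads) lies r.pinch_z ahead of it (r.pinch_z is the distance from the TCP to the grasp point, in m); z points along the fingers, y is the line along which they close (so a half turn about z gives the same grasp; the last joint's range is limited). The gripper opens to 88 mm and grips with 3 to 60 N. Pads are 20 mm wide; open, the fingers measure 115 mm over their backs; the gripper's body (75 mm by 178 mm) begins 61 mm behind the grasp point.
Start: joints at [1.317, 0.423, 1.63, -0, 1.089, -0.019], TCP at [0.145, 0.608, 0.303] pointing down, gripper open.
Joint ranges: [-3, 3], [-0.9, 2.11], [0.09, 2.58], [-1.31, 4.45], [0.11, 2.69], [-2.54, 2.54]. Speed limits (rad/s): [2.39, 2.39, 3.01, 3.14, 3.14, 3.14].

### API

Orientations are given as a rotation vector (axis times angle).
In Python, from cell import r gives the robot as it stands. The module is installed in compiled form; this text tells all that it offers.
- The arm moves only by the shell command python3 -m creep 'ROWS' [OPENING] [FORCE]. ROWS is a JSON object of lists of equal length, an entry for each row: "dp": the shift along the world's x, y, z as a fraction of full scale, a list of three; "spin": the turn about the world's z as a fraction of full scale. A call has 1 to 20 rows; each row shifts and turns the commanded pose from where the row before left it; what a row does not reach is not made up. Full scale, the value 1, is 0.04 m for a shift and 0.12 rad for a turn. A row lasts 1/12 s, in which the tool goes at most 41.7 mm and 7.16 degrees, less where a joint would pass 70% of its speed; a pose out of reach is approached as far as the arm can. A call with a number of a shift or a turn outside -1 to 1 is refused whole. A call with a gripper value outside its range is refused whole. OPENING is the opening, from -1 (shut) to 1 (fully open), set as the call begins (- or left out, the last holds). The fingers move at their own pace and stop on an object; FORCE is the grip in N (left out, the last holds). Time passes only in rows, so rows that do not move let the fingers close. It gives the time, the measured TCP pose, the force, the opening and the grip force at its end, in the units of the state.
- r.get_state(): the state, without advancing time (a new reading comes with each control period).
- r.snapshot(name): name is "scene" or "top" or "wrist"; returns the picture (480x640x3 uint8, red, green, blue); there is no depth.
- r.camera_info(name): a dict with "fx", "fy", "cx", "cy" (pixels), "k1" (the pictures are not rectified: a ray, as slopes to the right and down, at radius r is drawn at 1 + k1 r^2 times it, then the intrinsics apply), "eye" and "attitude" of the camera in the world; the wrist camera has in their place "hand_eye" (4x4, takes a point from camera to tool coordinates, whose origin is the TCP and whose axes are the flange's). Camera axes: x right, y down, z forward; pixel columns grow to the right and rows downward; lengths in m; the calibration is good to about 2 mm. A picture is of the moment at which its call begins: read the wrist's pose just before it. camera_info takes no time and is no camera call.
- r.sign_off(): hands the job in; it is judged then, once.
The state is a dict: "t": time; "joints": joint angles; "qvel": joint speeds; "effort": joint torques, N m; "ee_pos": TCP position; "orientation": TCP orientation; "wrist_force": force on the tool from outside, world axes, zero at the start; "torque": the same for the moment, N m; "width": opening from 0.0 (shut) to 1.0 (fully open); "finger_force": force on a finger pad.
Only numpy, scipy, OpenCV 4.12 (cv2) and the standard library are available. Lean on these libraries where they do the work, as an engineer would, in place of code of your own. Each camera call takes 0.05 s, during which the arm holds its last target. There are 200 camera calls.

## Working session

There is one attempt and no reset: what is moved stays moved. The work goes in short steps, Python scripts to look and compute and a shell command to move; the robot and the scene stay as the last step left them, time stands still between calls to the robot, and variables do not carry over. Pictures are saved under pics/ and viewed, at most 10 in all, crops included, and the job is handed in when it is done.

```bash
mkdir -p pics
python3 - <<'E'
from cell import r
import cv2
print(r.get_state(), r.pinch_z)
for n in ["scene","top","wrist"]:
    print(n, r.camera_info(n))
    cv2.imwrite(f"pics/{n}0.png", r.snapshot(n)[:,:,::-1])
E
```

```text
{'t': 0.0, 'joints': array([ 1.31699122e+00,  4.23830750e-01,  1.63068877e+00,  2.88579863e-05,
        1.08861426e+00, -1.90081191e-02]), 'qvel': array([-6.27620007e-05, -1.63006167e-03, -2.93592622e-04, -4.71893989e-04,
        6.79152158e-04,  1.07272605e-04]), 'effort': array([ 1.47571547e-03, -5.44628549e+01, -2.73667377e+01,  6.44604466e-02,
        2.28203565e-02, -1.32672949e-04]), 'ee_pos': array([0.14526743, 0.60743217, 0.30190839]), 'orientation': array([-3.67964909e-01, -3.11973151e+00,  2.39267002e-03]), 'wrist_force': array([-0.03242682,  0.50574888, -0.24854937]), 'torque': array([-0.00176573, -0.00824656,  0.02038674]), 'finger_force': 0.0, 'width': 1.000797579859601} 0.0613
scene {'fx': 497.3818224228764, 'fy': 497.3818224228764, 'cx': 317.0611472220901, 'cy': 233.9170763393492, 'k1': -0.1374858075063755, 'eye': array([-0.30325988, -0.61073714,  0.59998173]), 'attitude': array([-1.84364402,  1.01429755, -0.64208083])}
top {'fx': 543.7020229808725, 'fy': 543.7020229808725, 'cx': 308.7735011571655, 'cy': 235.15417710313665, 'k1': -0.05528218945174939, 'eye': array([ 0.40773392, -0.10797848,  1.49321968]), 'attitude': array([-2.1801368 ,  2.13204204, -0.11315403])}
wrist {'fx': 334.956815055276, 'fy': 334.956815055276, 'cx': 318.4105729531094, 'cy': 240.584531790849, 'k1': -0.029307738903221747, 'hand_eye': array([[ 2.28351880e-04, -9.64958804e-01, -2.62401322e-01,
         7.04352138e-02],
       [ 9.99999970e-01,  1.96527368e-04,  1.47526161e-04,
        -4.00781422e-06],
       [-9.07876265e-05, -2.62401348e-01,  9.64958820e-01,
        -8.16500275e-02],
       [ 0.00000000e+00,  0.00000000e+00,  0.00000000e+00,
         1.00000000e+00]])}
```

View pics/scene0.png

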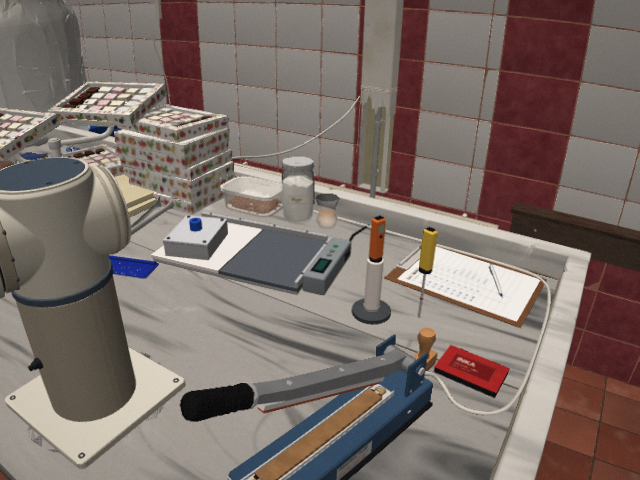

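View pics/top0.png

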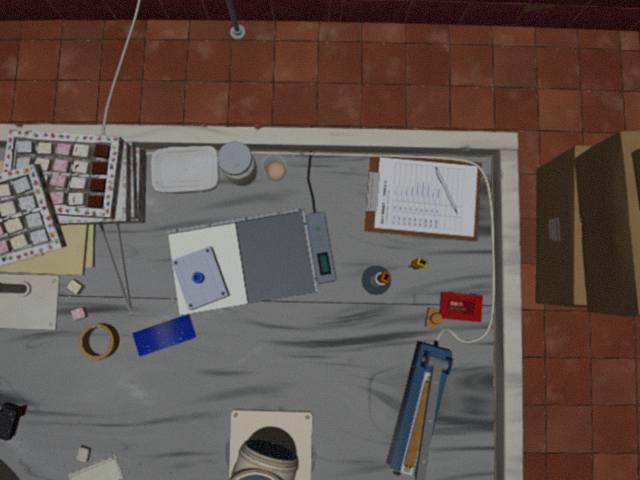

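The scene view shows the mould with its blue bush at (196,224), the plate around (275,256), and the orange probe at (376,240); the yellow look-alike stands beside it at (428,248). The top view has the bush at (198,278), the plate around (275,255), the probe at (382,278), and the decoy at (420,263).

```bash
cat > h.py <<'E'
import numpy as np, cv2
from cell import r
from scipy.spatial.transform import Rotation as R
def cam(n, st=None):
    c=r.camera_info(n); K=np.array([[c['fx'],0,c['cx']],[0,c['fy'],c['cy']],[0,0,1]]); D=np.array([c['k1'],0,0,0,0])
    if 'eye' in c: return K,D,np.array(c['eye']),R.from_rotvec(c['attitude']).as_matrix()
    T=np.eye(4); T[:3,:3]=R.from_rotvec(st['orientation']).as_matrix(); T[:3,3]=st['ee_pos']
    T=T@c['hand_eye']; return K,D,T[:3,3],T[:3,:3]
def rays(C,uv):
    K,D,e,A=C
    p=cv2.undistortPoints(np.array(uv,float).reshape(-1,1,2),K,D).reshape(-1,2)
    return np.c_[p,np.ones(len(p))]@A.T
def onz(C,uv,z):
    d=rays(C,uv); return C[2]+d*((z-C[2][2])/d[:,2])[:,None]
def proj(C,P):
    K,D,e,A=C
    return cv2.projectPoints(((np.array(P,float).reshape(-1,3)-e)@A),np.zeros(3),np.zeros(3),K,D)[0].reshape(-1,2)
def two(C1,u1,C2,u2):
    a=rays(C1,[u1])[0];b=rays(C2,[u2])[0]
    s,*_=np.linalg.lstsq(np.c_[a,-b],C2[2]-C1[2],rcond=None)
    p,q=C1[2]+a*s[0],C2[2]+b*s[1]; return (p+q)/2,np.linalg.norm(p-q)
def blob(img,lo,hi,box=None,n=1):
    hsv=cv2.cvtColor(img,cv2.COLOR_RGB2HSV); m=cv2.inRange(hsv,lo,hi)
    if box:
        k=np.zeros_like(m);k[box[1]:box[3],box[0]:box[2]]=255;m&=k
    cs=sorted(cv2.findContours(m,cv2.RETR_EXTERNAL,cv2.CHAIN_APPROX_NONE)[0],key=cv2.contourArea)[::-1]
    return cs[:n]
E
python3 - <<'E'
from h import *
t=cv2.imread('pics/top0.png'); s=cv2.imread('pics/scene0.png')
cv2.imwrite('pics/c1.png',np.hstack([cv2.resize(t[190:330,150:350],(800,560),interpolation=cv2.INTER_CUBIC)]))
T=t[:,:,::-1].copy();S=s[:,:,::-1].copy()
CT,CS=cam('top'),cam('scene')
def cen(c): 
    m=cv2.moments(c); return m['m10']/m['m00'],m['m01']/m['m00']
bt=blob(T,(105,150,60),(125,255,255),(180,260,220,295))[0]; bs=blob(S,(105,150,40),(125,255,255),(180,210,210,235))[0]
print('bush',cen(bt),cen(bs),onz(CT,[cen(bt)],.089),cv2.boundingRect(bs),two(CT,cen(bt),CS,cen(bs)))
ot=blob(T,(5,150,80),(15,255,255),(365,260,400,300))[0]; os_=blob(S,(5,150,80),(15,255,255),(360,200,395,270))[0]
print('orange',cv2.boundingRect(ot),cv2.boundingRect(os_),onz(CT,[cen(ot)],.21),cv2.minAreaRect(ot))
ft=blob(T,(0,0,30),(180,90,75),(355,260,400,300),3)
for c in ft: print('foot',cv2.boundingRect(c),cv2.contourArea(c))
print(proj(CS,[[.6,0,0],[.5,-.2,0]]))
E
```

```text
bush (197.62441314553988, 277.35915492957747) (195.08141321044545, 223.99231950844853) [[0.4551755  0.19503935 0.089     ]] (190, 218, 11, 13) (array([0.45585449, 0.19714593, 0.07769902]), np.float64(0.000883090403891231))
orange (380, 272, 10, 11) (370, 218, 15, 41) [[ 0.46206734 -0.27347256  0.21      ]] ((385.1206970214844, 276.9482727050781), (7.984899520874023, 9.841852188110352), 21.801410675048828)
foot (362, 266, 29, 29) 386.0
foot (377, 275, 3, 4) 0.0
foot (387, 276, 1, 1) 0.0
[[296.11995314 250.03870954]
 [347.04122918 293.16999966]]
```

View pics/c1.png

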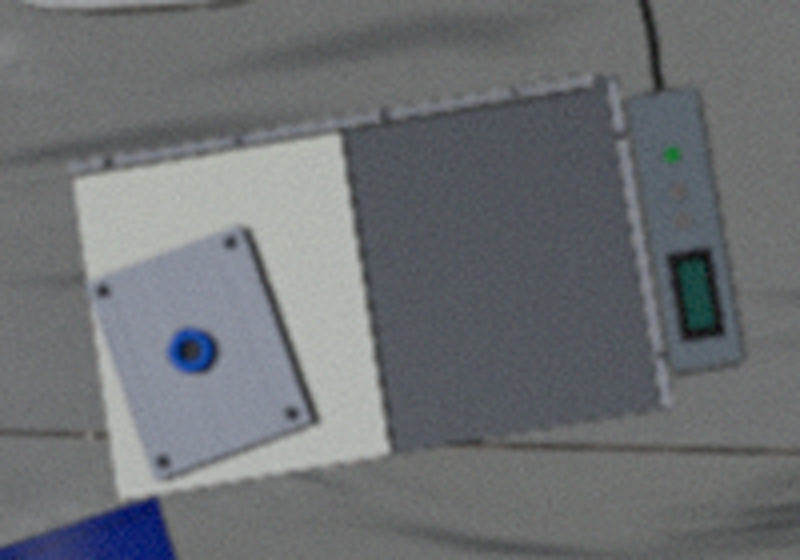

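```bash
cat >> h.py <<'E'
def rigid(local,world):
    l=np.array(local)[:,:2];w=np.array(world)[:,:2]; a,b=l-l.mean(0),w-w.mean(0)
    th=np.arctan2((a[:,0]*b[:,1]-a[:,1]*b[:,0]).sum(),(a*b).sum()); Rm=np.array([[np.cos(th),-np.sin(th)],[np.sin(th),np.cos(th)]])
    t=w.mean(0)-Rm@l.mean(0); return th,t,Rm,(l@Rm.T+t-w)*1000
E
python3 - <<'E'
from h import *
CT,CS=cam('top'),cam('scene')
px=lambda L:np.array(L,float)/4+[150,190]-.375
L=np.array([(-115,190),(107,190),(-115,0),(107,0),(107,-182),(-115,-182)])/1000
W=onz(CT,px([(120,498),(73,178),(391,455),(345,130),(608,90),(660,408)]),.022)
th,t,Rm,e=rigid(L,W);print('station',th,t,e.round(1).tolist())
seat=Rm@[.037,-.127]+t;print('seat',seat)
# mould lid corners z=.064
ML=np.array([(70,55),(70,-55),(-70,-55),(-70,55)])/1000
MW=onz(CT,px([(92,284),(243,228),(314,420),(161,476)]),.064)
m=rigid(ML,MW);print('mould',m[0],m[1],m[3].round(1).tolist())
# holder: foot circle z~0.0
T=cv2.imread('pics/top0.png')[:,:,::-1].copy()
print(onz(CT,[(376.5,280)],.0))
s=cv2.imread('pics/scene0.png')
print('handle top 2view',two(CT,(385.1,277),CS,(377,218)))
cv2.imwrite('pics/c2.png',np.hstack([cv2.resize(cv2.imread('pics/top0.png')[250:310,350:440],(480,320),interpolation=cv2.INTER_CUBIC)[:,:400],cv2.resize(s[205:330,330:450],(400,417),interpolation=cv2.INTER_CUBIC)[:320]]))
E
```

```text
station 0.18673309579785988 [0.50464269 0.09096353] [[-0.9, 2.3], [0.8, 0.4], [0.9, -2.1], [-1.0, -0.3], [1.3, 0.3], [-1.1, -0.6]]
seat [ 0.564577   -0.02695965]
mould 0.3875729973069105 [0.45580075 0.19362213] [[1.2, 1.9], [3.3, -1.0], [-1.0, -1.7], [-3.5, 0.8]]
[[ 0.46219153 -0.2773232   0.        ]]
handle top 2view (array([ 0.46186598, -0.27324298,  0.21356729]), np.float64(2.8238275189361104e-06))
```

View pics/c2.png

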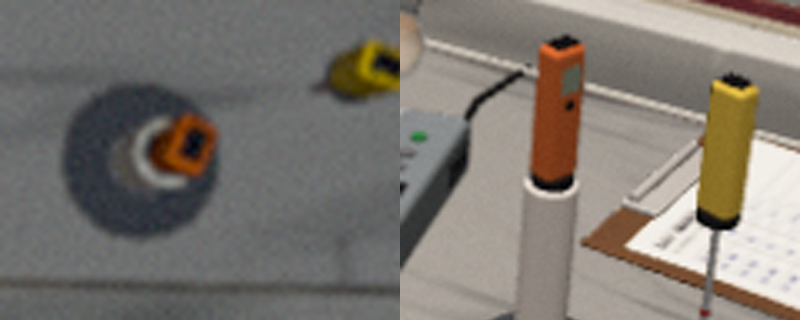

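The top crop shows the holder foot, the ring-shaped rim and the slightly skewed orange handle. In the scene crop the probe stands upright in its tube, and the yellow decoy is separate. Next I go to hover above the bush.

```bash
python3 -m creep '{"dp":[[0.375,-0.918,0],[0.375,-0.918,0],[0.375,-0.918,0],[0.375,-0.918,0],[0.375,-0.918,0],[0.375,-0.918,0],[0.375,-0.918,0],[0.736,-0.554,-0.15],[0.736,-0.554,-0.15],[0.736,-0.554,-0.15],[0.736,-0.554,-0.15],[0.736,-0.554,-0.15],[0.736,-0.554,-0.15],[0.736,-0.554,-0.15],[0,0,0],[0,0,0],[0,0,0]],"spin":[-1,-1,-1,-1,-1,-1,-1,-0.9,0,0,0,0,0,0,0,0,0]}' 1 30
python3 - <<'E'
from h import *
st=r.get_state(); I=r.snapshot('wrist'); cv2.imwrite('pics/w1.png',I[:,:,::-1])
Rm=R.from_rotvec(st['orientation']).as_matrix();print('yaw y',np.arctan2(Rm[1,1],Rm[0,1]),Rm[:,2],st['ee_pos'],st['joints'])
C=cam('wrist',st); c=blob(I,(105,150,40),(125,255,255))[0]
(x,y),rr=cv2.minEnclosingCircle(c);print(x,y,rr,onz(C,[(x,y)],.085), proj(C,[[.4552,.1945,.089]]))
E
```

```text
t: 1.57
ee_pos: [0.4559, 0.1955, 0.2604]
orientation: [-1.752, -2.606, 0.001]
wrist_force: [-0.9, 0.4, 0.5]
width: 0.998
finger_force: 0.0
yaw y 0.3870990133825873 [-1.24498654e-03 -2.35785971e-04 -9.99999197e-01] [0.45592409 0.19552585 0.26036042] [ 3.81028980e-01  2.94730549e-01  1.94411834e+00  3.10644838e-04
  9.03987175e-01 -6.26215730e-03]
204.0 73.28040313720703 82.09162139892578 [[0.33499051 0.27978337 0.085     ]] [[316.0667377  244.10092595]]
```

View pics/w1.png

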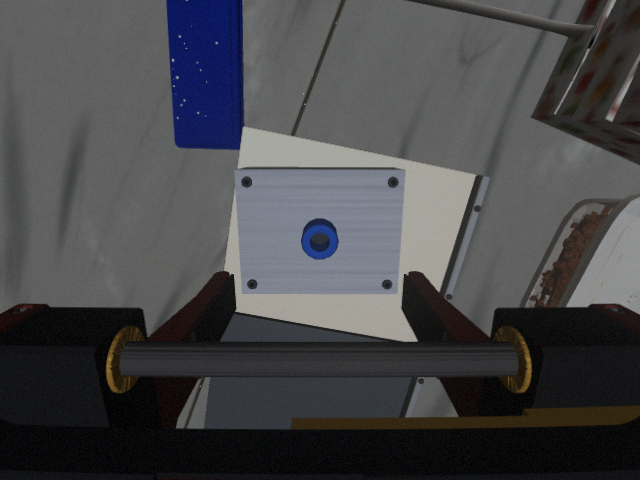

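The wrist view shows the lid square to the image and the bush rim centred near (319.5,242), within 3 mm of the expected spot. I descend and grip the bush.

```bash
python3 -m creep '{"dp":[[0.03,0.035,-0.7],[0,0,-0.7],[0,0,-0.7],[0,0,-0.69],[0,0,0],[0,0,0]],"spin":[0,0,0,0,0,0]}' 1 30 && python3 -m creep '{"dp":[[0,0,0],[0,0,0],[0,0,0],[0,0,0],[0,0,0],[0,0,0],[0,0,0],[0,0,0]],"spin":[0,0,0,0,0,0,0,0]}' -1 40
```

```text
t: 2.12
ee_pos: [0.4563, 0.1977, 0.1488]
orientation: [-1.748, -2.608, 0.004]
wrist_force: [-0.3, 0.0, 0.1]
width: 0.997
finger_force: 0.0
t: 2.78
ee_pos: [0.4577, 0.197, 0.1492]
orientation: [1.752, 2.608, 0.0]
wrist_force: [0.3, 0.8, -0.3]
width: 0.432
finger_force: 0.0
```

```bash
python3 -m creep '{"dp":[[0,0,0],[0,0,0],[0,0,0],[0,0,0],[0,0,0],[0,0,0]],"spin":[0,0,0,0,0,0]}' -1 40 && python3 -m creep '{"dp":[[0.06,-0.13,0],[0.12,-0.26,0],[0.18,-0.39,0],[0.18,-0.39,0],[0.18,-0.39,0],[0.18,-0.39,0],[0.18,-0.39,0],[0.18,-0.39,0],[0.18,-0.39,0],[0.18,-0.39,0],[0.18,-0.39,0],[0.18,-0.39,0],[0.18,-0.39,0],[0.18,-0.39,0],[0.18,-0.39,0],[0.15,-0.32,0],[0.08,-0.17,0],[0,0,0],[0,0,0]],"spin":[0,-0.15,-0.15,-0.15,-0.15,-0.15,-0.15,-0.15,-0.15,-0.15,-0.15,-0.17,0,0,0,0,0,0,0]}'
python3 - <<'E'
from h import *
st=r.get_state(); I=r.snapshot('wrist'); cv2.imwrite('pics/w2.png',I[:,:,::-1])
T=r.snapshot('top'); cv2.imwrite('pics/t2.png',T[:,:,::-1])
Rm=R.from_rotvec(st['orientation']).as_matrix();print('yaw y',np.arctan2(Rm[1,1],Rm[0,1]),st['ee_pos'])
E
```

```text
t: 3.28
ee_pos: [0.4572, 0.1969, 0.149]
orientation: [-1.751, -2.608, 0.001]
wrist_force: [-3.1, -1.5, 3.1]
width: 0.311
finger_force: 40.0
t: 4.87
ee_pos: [0.5646, -0.0397, 0.1485]
orientation: [-2.001, -2.411, 0.003]
wrist_force: [-10.1, 14.6, 8.5]
width: 0.308
finger_force: 40.1
yaw y 0.18552178120197563 [ 0.56458881 -0.03968859  0.14845532]
```

View pics/w2.png

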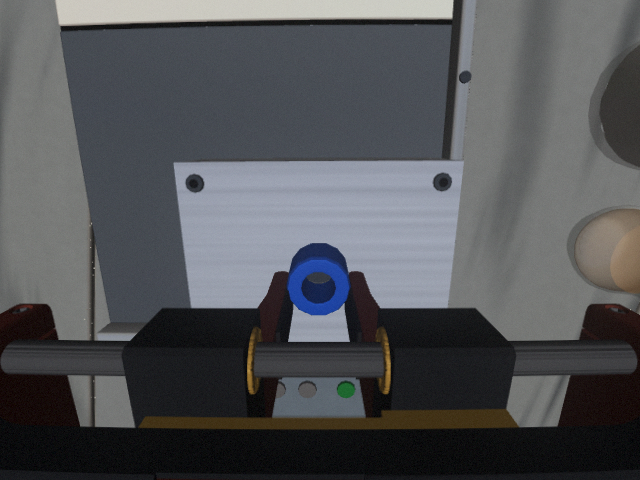

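The mould looks parallel to the plate edge and close to the fence (lid corner near (463,162)). The bush rim is at (319,287), so I check whether it slipped in the fingers.

Run:
```python
from h import *
st=r.get_state(); C=cam('wrist',st)
print('bush',onz(C,[(318.5,287)],.089),'pinch px',proj(C,[st['ee_pos']-[0,0,.0595]]))
print('lid far edge',onz(C,[(175,163),(463,160)],.064))
print('plate/board',onz(C,[(63,27),(452,25)],.022), 'fence base',onz(C,[(452,25),(443,159)],.022))
th=.1867;Rm=np.array([[np.cos(th),-np.sin(th)],[np.sin(th),np.cos(th)]])
f=lambda p:(p[:,:2]-[.50464,.09096])@Rm*1000
for P in [onz(C,[(318.5,287)],.089),onz(C,[(175,163),(463,160)],.064),onz(C,[(63,27),(452,25)],.022),onz(C,[(443,159)],.022)]: print(f(P).round(1).tolist())
T=cv2.imread('pics/t2.png');cv2.imwrite('pics/c3.png',cv2.resize(T[190:330,200:350],(750,600*7//6*10//10)[:1]+(600,),interpolation=cv2.INTER_CUBIC))
```

```text
bush [[ 0.56331463 -0.02841601  0.089     ]] pinch px [[316.76487382 309.45823335]]
lid far edge [[0.48414674 0.01187704 0.064     ]
 [0.62168754 0.03928084 0.064     ]]
plate/board [[0.39633097 0.07157075 0.022     ]
 [0.61209445 0.11122138 0.022     ]] fence base [[0.61209445 0.11122138 0.022     ]
 [0.62680988 0.03977972 0.022     ]]
[[35.5, -128.2]]
[[-34.8, -73.9], [105.4, -72.5]]
[[-110.0, 1.1], [109.3, -0.0]]
[[110.5, -73.0]]
```

View pics/c3.png

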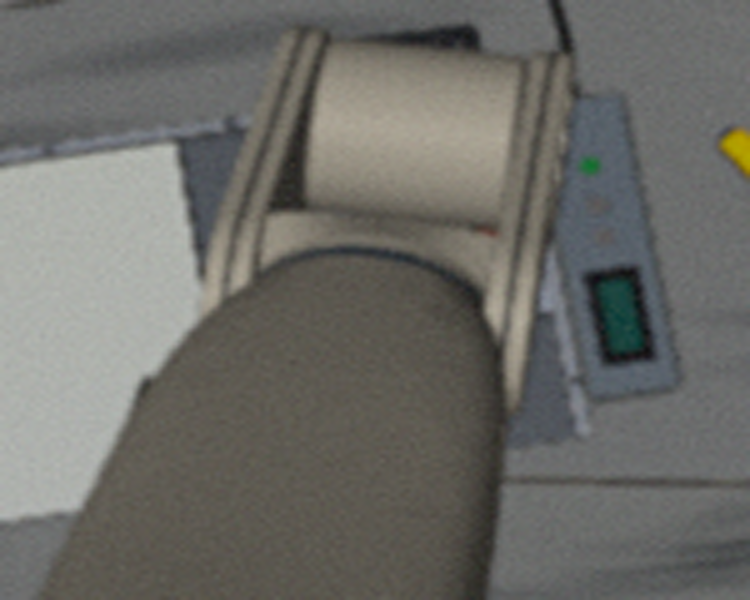

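The top view is blocked by the arm, so only the wrist view counts. It puts the bush at station (35.5, −128): the mould has met the end stop and the bush slid about 11 mm in the pads. I nudge toward the fence.

```bash
python3 -m creep '{"dp":[[0.08,0.015,0],[0,0,0],[0,0,0]],"spin":[0,0,0]}'; python3 -m creep '{"dp":[[0.08,0.015,0],[0,0,0],[0,0,0]],"spin":[0,0,0]}'
```

```text
t: 5.22
ee_pos: [0.568, -0.0389, 0.1484]
orientation: [-2.0, -2.413, 0.003]
wrist_force: [-9.5, 13.6, 7.9]
width: 0.309
finger_force: 40.1
t: 5.47
ee_pos: [0.5688, -0.0384, 0.1479]
orientation: [-1.997, -2.409, 0.009]
wrist_force: [-18.3, 11.6, 12.4]
width: 0.309
finger_force: 40.2
```

```bash
python3 -m creep '{"dp":[[0,0,0],[0,0,0],[0,0,0],[0,0,0],[0,0,0],[0,0,0],[0,0,0],[0,0,0],[0,0,0]],"spin":[0,0,0,0,0,0,0,0,0]}' 1 && python3 -m creep '{"dp":[[0,0,0.5],[0,0,0.9],[0,0,0.9],[0,0,0.9],[-0.15,0.8,0],[-0.15,0.8,0],[0,0,0],[0,0,0],[0,0,0]],"spin":[0,0,0,0,0,0,0,0,0]}'
python3 - <<'E'
from h import *
st=r.get_state(); I=r.snapshot('wrist'); cv2.imwrite('pics/w3.png',I[:,:,::-1]);np.savez('w3.npz',**st)
print(st['ee_pos'],st['orientation'])
E
```

```text
t: 6.22
ee_pos: [0.5742, -0.0398, 0.1491]
orientation: [2.004, 2.42, 0.0]
wrist_force: [0.4, 0.4, -0.3]
width: 0.956
finger_force: 0.0
t: 6.97
ee_pos: [0.5621, 0.0242, 0.277]
orientation: [2.002, 2.42, -0.0]
wrist_force: [-0.3, 0.4, -0.5]
width: 1.0
finger_force: 0.0
[0.56206047 0.02419575 0.27700263] [ 2.00242385e+00  2.42047697e+00 -3.78677067e-04]
```

View pics/w3.png

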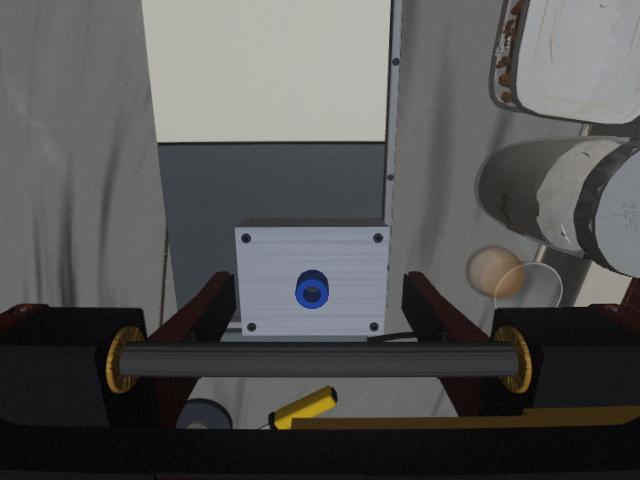

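The wrist view shows the mould in the corner, bush rim at about (312,293), lid edges parallel to the fence. Now I measure it, refining the station pose from the same picture.

Run:
```python
from h import *
st=dict(np.load('w3.npz')); C=cam('wrist',st); I=cv2.imread('pics/w3.png')[:,:,::-1].copy()
# plate-board boundary & inner fence & front edge
g=cv2.cvtColor(I,cv2.COLOR_RGB2GRAY).astype(int)
b=[(x, 130+np.argmin(np.diff(g[130:160,x]))+.5) for x in range(175,375,5)]
f=[(370+np.argmax(np.abs(np.diff(g[y,370:400])))+.5,y) for y in range(150,215,5)]
wl=[(375+np.argmin(np.diff(g[y,375:397]))+.5,y) for y in range(10,130,5)]
lt=[(x, 210+np.argmax(np.diff(g[210:245,x]))+.5) for x in range(250,380,5)]
lb=[(x, 320+np.argmin(np.diff(g[320:345,x]))+.5) for x in range(260,360,5)]
lr=[(375+np.argmin(np.diff(g[y,375:398]))+.5,y) for y in range(235,330,5)]
ll=[(225+np.argmax(np.diff(g[y,225:250]))+.5,y) for y in range(235,270,5)]
def line(uv,z):
    P=onz(C,uv,z)[:,:2]; l=cv2.fitLine(P.astype(np.float32),cv2.DIST_HUBER,0,1e-5,1e-5).ravel()
    d=l[:2]; return np.arctan(d[1]/d[0]) , l[2:]
for n,u,z in [('bound',b,.022),('fenceP',f,.022),('fenceW',wl,.022),('lidtop',lt,.064),('lidbot',lb,.064),('lidR',lr,.064),('lidL',ll,.064)]:
    a,p=line(u,z); print(n,round(a if a>0 else a+np.pi/2,4),p)
c=blob(I,(105,120,30),(125,255,255),(290,260,335,312))[0]
hsv=cv2.cvtColor(I,cv2.COLOR_RGB2HSV)
print('bush bbox',cv2.boundingRect(c))
# dark hole inside
m=(hsv[278:306,300:326,2]<60).astype(np.uint8); k=cv2.connectedComponentsWithStats(m);print(k[2],k[3]+[300,278])
print(onz(C,[(312.5,292.5)],.089))
print('pred rim px for seat', proj(C,[[.5646,-.02696,.089]]))
```

```text
bound 0.193 [0.4897141  0.09111498]
fenceP 0.1869 [0.62149364 0.07598466]
fenceW 0.1953 [0.6002354  0.17049284]
lidtop 0.1888 [0.54869473 0.02582972]
lidbot 0.1896 [ 0.57368547 -0.08889423]
lidR 0.1978 [ 0.635067   -0.01046464]
lidL 0.1849 [ 0.49180922 -0.00767075]
bush bbox (295, 270, 34, 39)
[[  0   0  26  28 678]
 [ 23   1   3   3   5]
 [ 25   5   1   2   2]
 [  3   9  13  12  37]
 [ 10  13   1   1   1]
 [ 18  13   1   1   1]
 [ 19  15   1   1   1]
 [ 19  17   1   2   2]
 [  7  22   1   1   1]] [[312.62684366 291.58702065]
 [324.4        280.2       ]
 [325.         283.5       ]
 [307.43243243 291.40540541]
 [310.         291.        ]
 [318.         291.        ]
 [319.         293.        ]
 [319.         295.5       ]
 [307.         300.        ]]
[[ 0.56729049 -0.02484     0.089     ]]
pred rim px for seat [[309.02633484 294.16591453]]
```

```bash
python3 -m creep '{"dp":[[-0.31,-0.81,0.26],[-0.31,-0.81,0.26],[-0.31,-0.81,0.26],[-0.31,-0.81,0.26],[-0.31,-0.81,0.26],[-0.31,-0.81,0.26],[-0.31,-0.81,0.26],[-0.31,-0.81,0.26],[0,0,0],[0,0,0],[0,0,0]],"spin":[0,0,0,0,0,0,0,0,0,0,0]}'
python3 - <<'E'
from h import *
st=r.get_state(); I=r.snapshot('wrist'); cv2.imwrite('pics/w4.png',I[:,:,::-1]);np.savez('w4.npz',**st)
print(two(cam('top'),(420.5,260),cam('scene'),(428,228)))
C=cam('wrist',st);print(proj(C,[[.462,-.275,.125],[.462,-.275,.213]]))
cv2.imwrite('pics/c4.png',cv2.resize(I[100:340,150:470,::-1],(800,600),interpolation=cv2.INTER_CUBIC))
E
```

```text
t: 7.93
ee_pos: [0.4625, -0.2353, 0.3597]
orientation: [-2.005, -2.417, -0.0]
wrist_force: [-0.8, 0.2, -0.6]
width: 1.002
finger_force: 0.0
(array([ 0.50459106, -0.3589898 ,  0.19902037]), np.float64(0.0007270953102265782))
[[309.62171781 263.99600858]
 [306.51933577 302.87161105]]
```

View pics/c4.png

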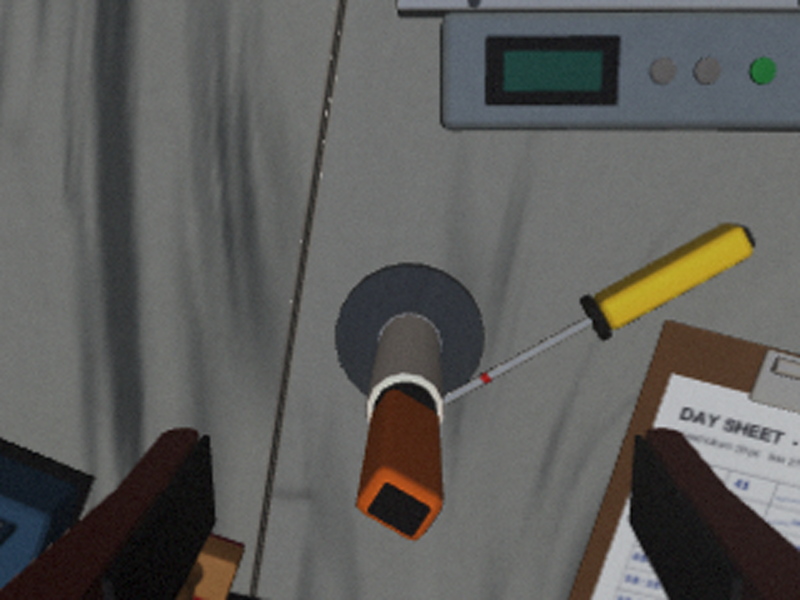

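The probe stands upright in its holder, with the handle-top corners at crop (358,508), (388,466), (441,495) and (415,540). The yellow look-alike is now lying flat on the worktop; it was standing on its tip unsupported at the start and was already down in the earlier wrist view.

Run:
```python
from h import *
st=dict(np.load('w4.npz')); C=cam('wrist',st); I=cv2.imread('pics/w4.png')[:,:,::-1].copy()
q=np.array([(358,508),(388,466),(441,495),(415,540)])/2.5+[150,100]-.3
P=onz(C,q,.213)[:,:2]; d=np.roll(P,-1,0)-P
print(P.round(4).tolist(),P.mean(0)); print([(round(np.hypot(*x)*1000,1),round(np.arctan2(x[1],x[0]),3)) for x in d])
c=blob(I,(3,150,20),(18,255,255),(280,240,340,330))[0]
print(cv2.boundingRect(c))
# holder rim ring ends: left/right of white ring at z .125, foot
rim=np.array([(367,405),(443,405)])/2.5+[150,100]; print('rim',onz(C,rim,.125)[:,:2],onz(C,[rim.mean(0)],.125))
ft=np.array([(336,335),(484,335)])/2.5+[150,100]; print('foot',onz(C,ft,.01)[:,:2],)
```

```text
[[0.452, -0.2769], [0.4585, -0.262], [0.4755, -0.2682], [0.4707, -0.2841]] [ 0.46417189 -0.27279595]
[(np.float64(16.3), np.float64(1.164)), (np.float64(18.2), np.float64(-0.349)), (np.float64(16.7), np.float64(-1.868)), (np.float64(20.0), np.float64(2.772))]
(293, 256, 34, 60)
rim [[ 0.44906993 -0.27530187]
 [ 0.47883575 -0.26968827]] [[ 0.46395446 -0.27249338  0.125     ]]
foot [[ 0.42573584 -0.27972862]
 [ 0.50298829 -0.26517404]]
```

```bash
python3 -m creep '{"dp":[[0,0,0],[0,-0.13,0],[0.02,-0.2,0],[0.02,-0.2,0],[0,-0.2,0],[0,-0.2,0],[0,0,0],[0,0,0],[0,0,0],[0,0,0],[0,0,0],[0,0,0]],"spin":[0.9,0.95,0.95,0.95,0.95,0.95,0.95,0.95,0.95,0,0,0]}'
python3 - <<'E'
from h import *
st=r.get_state(); I=r.snapshot('wrist'); cv2.imwrite('pics/w5.png',I[:,:,::-1]);np.savez('w5.npz',**st)
C=cam('wrist',st);Rm=R.from_rotvec(st['orientation']).as_matrix();print(np.arctan2(Rm[1,1],Rm[0,1]),st['ee_pos'])
c=proj(C,[[.464,-.2725,.213]])[0];print(c)
hsv=cv2.cvtColor(I,cv2.COLOR_RGB2HSV);m=cv2.inRange(hsv,(3,130,20),(20,255,255))
x,y=c.astype(int);box=(x-45,y-80,x+45,y+40)
cs=blob(I,(3,130,20),(20,255,255),box)[0];print(cv2.boundingRect(cs),cv2.contourArea(cs))
v=hsv[:,:,2][m>0];print(np.percentile(hsv[y-60:y+40,x-40:x+40,2][m[y-60:y+40,x-40:x+40]>0],[5,25,50,75,95]))
for row in range(y-60,y+40,8):
    k=np.where(m[row,x-45:x+45])[0]
    if len(k): print(row,k[0]+x-45,k[-1]+x-45, np.median(hsv[row,x-45+k,2]))
E
```

```text
t: 8.98
ee_pos: [0.4647, -0.2713, 0.3599]
orientation: [-0.57, -3.089, -0.001]
wrist_force: [-0.2, -0.5, -0.2]
width: 0.999
finger_force: 0.0
1.2055612595323408 [ 0.46471887 -0.27134764  0.35989292]
[316.23430135 251.5914006 ]
(302, 216, 24, 51) 1066.0
[ 65.    77.    84.   153.25 179.  ]
223 305 324 76.0
231 303 325 79.0
239 302 325 174.5
247 302 325 156.0
255 302 325 158.0
263 303 324 147.0
```

```bash
python3 -m creep '{"dp":[[-0.03,-0.07,-0.4],[0,0,-0.6],[0,0,-0.6],[0,0,-0.6],[0,0,-0.5],[0,0,-0.35],[0,0,0],[0,0,0],[0,0,0]],"spin":[0,0,0,0,0,0,0,0,0]}' 1 30 && python3 -m creep '{"dp":[[0,0,0],[0,0,0],[0,0,0],[0,0,0],[0,0,0],[0,0,0],[0,0,0],[0,0,0],[0,0,0],[0,0,0],[0,0,0],[0,0,0],[0,0,0],[0,0,0],[0,0,0]],"spin":[0,0,0,0,0,0,0,0,0,0,0,0,0,0,0]}' -1 30
```

```text
t: 9.78
ee_pos: [0.4638, -0.2751, 0.2391]
orientation: [0.568, 3.089, -0.001]
wrist_force: [-0.4, -0.1, 0.0]
width: 1.0
finger_force: 0.0
t: 11.03
ee_pos: [0.4632, -0.2749, 0.2382]
orientation: [-0.567, -3.09, -0.0]
wrist_force: [0.1, 0.2, -0.8]
width: 0.2
finger_force: 30.0
```

```bash
python3 -m creep '{"dp":[[0,0,0.2],[0,0,0.4],[0,0,0.4],[0,0,0.4],[0,0,0.4],[0,0,0.4],[0,0,0.4],[0,0,0.4],[0,0,0.2],[0,0,0],[0,0,0],[0,0,0]],"spin":[0,0,0,0,0,0,0,0,0,0,0,0]}' -1 30 && python3 -m creep '{"dp":[[0.1,0.245,0],[0.177,0.43,0],[0.253,0.612,0],[0.253,0.612,0],[0.253,0.612,0],[0.253,0.612,0],[0.253,0.612,0],[0.253,0.612,0],[0.253,0.612,0],[0.253,0.612,0],[0.177,0.43,0],[0.1,0.245,0],[0,0,0],[0,0,0],[0,0,0],[0,0,0]],"spin":[0,0,0,0,0,0,0,0,0,0,0,0,0,0,0,0]}'
python3 - <<'E'
from h import *
st=r.get_state(); I=r.snapshot('wrist'); cv2.imwrite('pics/w6.png',I[:,:,::-1]);np.savez('w6.npz',**st)
C=cam('wrist',st);p=st['ee_pos'];print(p,proj(C,[p-[0,0,.223],[.5665,-.0254,.089],[.5645,-.027,.089]]),st['wrist_force'])
c=blob(I,(105,120,30),(125,255,255),n=3);print([cv2.boundingRect(k) for k in c])
hsv=cv2.cvtColor(I,cv2.COLOR_RGB2HSV);m=((hsv[:,:,0]<6)|(hsv[:,:,0]>174))&(hsv[:,:,1]>140)&(hsv[:,:,2]>60);m[300:]=0
k=cv2.connectedComponentsWithStats(m.astype(np.uint8));print(k[2][1:][k[2][1:,4]>5])
E
```

```text
t: 12.03
ee_pos: [0.4628, -0.2747, 0.3654]
orientation: [-0.567, -3.089, -0.001]
wrist_force: [-0.0, -0.0, -0.9]
width: 0.203
finger_force: 30.0
t: 13.37
ee_pos: [0.566, -0.026, 0.3661]
orientation: [-0.569, -3.089, 0.0]
wrist_force: [-0.4, -0.1, -0.3]
width: 0.205
finger_force: 30.0
[ 0.56598045 -0.02600745  0.36613703] [[318.29110614 227.83880226]
 [319.01560105 216.88053971]
 [316.98778523 215.70662195]] [-0.39916903 -0.07523243 -0.29167015]
[(305, 202, 27, 28), (106, 400, 18, 13)]
[[120 232   5   4  11]]
```

```bash
python3 -m creep '{"dp":[[0,0,-0.2],[0,0,-0.3],[0,0,-0.3],[0,0,-0.15],[0,0,0],[0,0,0],[0,0,0],[0,0,0]],"spin":[0,0,0,0,0,0,0,0]}'
python3 - <<'E'
from h import *
st=r.get_state(); I=r.snapshot('wrist'); cv2.imwrite('pics/w7.png',I[:,:,::-1]);np.savez('w7.npz',**st)
C=cam('wrist',st);p=st['ee_pos'];print(p,proj(C,[p-[0,0,.2232],p-[0,0,.1762]]))
a=cv2.resize(I[170:290,265:370,::-1],(525,600),interpolation=cv2.INTER_CUBIC)
S=r.snapshot('scene');cv2.imwrite('pics/s7.png',S[:,:,::-1])
u=proj(cam('scene'),[[.566,-.026,.1]])[0].astype(int);print(u)
b=cv2.resize(S[u[1]-60:u[1]+60,u[0]-27:u[0]+28,::-1],(275,600),interpolation=cv2.INTER_CUBIC)
cv2.imwrite('pics/c7.png',np.hstack([a,b]))
E
```

```text
t: 14.08
ee_pos: [0.5667, -0.0251, 0.3287]
orientation: [0.567, 3.089, 0.0]
wrist_force: [-0.2, 0.1, -1.1]
width: 0.205
finger_force: 30.0
[ 0.56669009 -0.02507963  0.32870547] [[318.15124131 227.52581451]
 [318.12285218 240.81204135]]
[297 221]
```

View pics/c7.png

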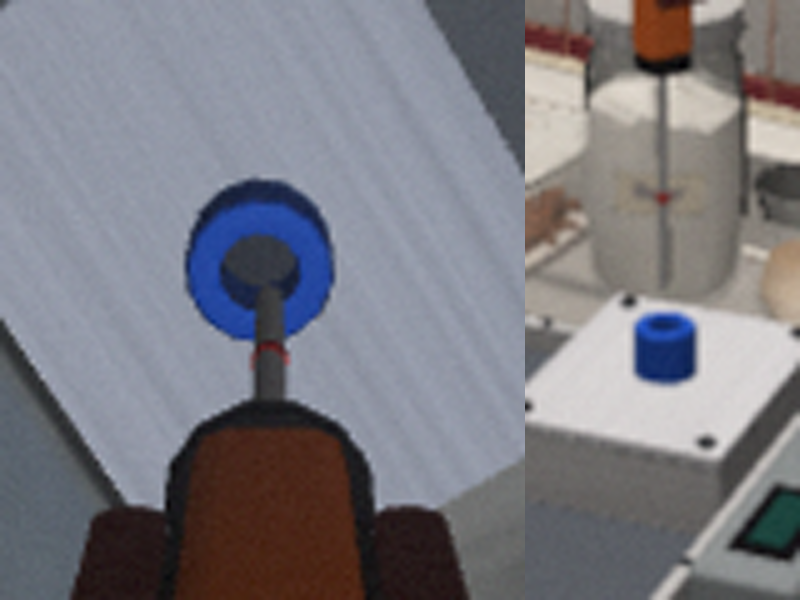

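The left half shows the stem tip at crop (271,288), the mark at (270,357), and the bush bore centred near (260.5,270). The right half, from the scene view, shows the stem upright above the bush. I convert these.

Run:
```python
from h import *
st=dict(np.load('w7.npz')); C=cam('wrist',st); I=cv2.imread('pics/w7.png')[:,:,::-1].copy(); p=st['ee_pos']
px=lambda x,y:(x/5+265-.4,y/5+170-.4)
print('tip',onz(C,[px(271,288)],p[2]-.2232)-p,'mark',onz(C,[px(270,357)],p[2]-.1762)-p)
print('rim',onz(C,[px(260.5,270)],.089)-p)
# bright blue top face fit
hsv=cv2.cvtColor(I,cv2.COLOR_RGB2HSV)
m=cv2.inRange(hsv,(100,120,125),(125,255,255));m[:200]=0;m[245:]=0
c=max(cv2.findContours(m,0,cv2.CHAIN_APPROX_NONE)[0],key=cv2.contourArea);print(cv2.boundingRect(c))
h=cv2.convexHull(c).reshape(-1,2); P=onz(C,h,.089)[:,:2]
A=np.c_[2*P,np.ones(len(P))];s=np.linalg.lstsq(A,(P**2).sum(1),rcond=None)[0];print('circle',s[:2]-p[:2],np.sqrt(s[2]+s[:2]@s[:2]))
# scene relative check
S=cv2.imread('pics/s7.png')[:,:,::-1].copy();CS=cam('scene')
print('scene: stem x at', px and (297-27+663/5-.4), 'bush x',297-27+0+ (666/5)-.4-105, (663-525)/5+270-.4,(666-525)/5+270-.4, proj(CS,[p-[0,0,.2232],[s[0],s[1],.089]]))
```

```text
tip [[-7.65400474e-05  6.76650073e-04 -2.23200000e-01]] mark [[ 0.00028058  0.00030072 -0.1762    ]]
rim [[-0.00063065 -0.00129151 -0.23970547]]
(303, 211, 28, 27)
circle [-0.0003583  -0.00146554] 0.013665359414926291
scene: stem x at 402.20000000000005 bush x 297.8 297.20000000000005 297.8 [[296.91182732 218.94891421]
 [297.36283149 225.52784997]]
```

```bash
python3 -m creep '{"dp":[[-0.013,-0.045,-0.1],[0,0,-0.1],[0,0,-0.05],[0,0,0],[0,0,0],[0,0,0],[0,0,0]],"spin":[0,0,0,0,0,0,0]}'
python3 - <<'E'
from h import *
st=r.get_state(); I=r.snapshot('wrist'); cv2.imwrite('pics/w8.png',I[:,:,::-1])
C=cam('wrist',st);p=st['ee_pos'];print(p,'tip px pred',proj(C,[p-[0,0,.2232]]))
hsv=cv2.cvtColor(I,cv2.COLOR_RGB2HSV)
m=cv2.inRange(hsv,(100,120,125),(125,255,255));m[:190]=0;m[250:]=0
c=max(cv2.findContours(m,0,cv2.CHAIN_APPROX_NONE)[0],key=cv2.contourArea);print(cv2.boundingRect(c))
P=onz(C,cv2.convexHull(c).reshape(-1,2),.089)[:,:2]
A=np.c_[2*P,np.ones(len(P))];s=np.linalg.lstsq(A,(P**2).sum(1),rcond=None)[0];print('circle',s[:2]-p[:2],np.sqrt(s[2]+s[:2]@s[:2]))
g=cv2.cvtColor(I,cv2.COLOR_RGB2GRAY)
for y in range(226,244,3): print(y,g[y,310:328].tolist())
E
```

```text
t: 14.77
ee_pos: [0.5659, -0.0269, 0.3184]
orientation: [0.567, 3.09, 0.0]
wrist_force: [0.0, 0.2, -1.6]
width: 0.201
finger_force: 30.0
[ 0.56593653 -0.02689829  0.3183762 ] tip px pred [[318.19382348 227.67491556]]
(305, 213, 29, 28)
circle [0.00050836 0.00032482] 0.013676558261927063
226 [62, 39, 43, 58, 56, 56, 57, 56, 57, 58, 55, 58, 59, 57, 56, 42, 37, 69]
229 [70, 45, 40, 43, 38, 42, 43, 50, 58, 64, 63, 49, 39, 35, 33, 36, 45, 71]
232 [72, 69, 72, 35, 37, 41, 47, 55, 57, 62, 66, 50, 36, 35, 45, 66, 68, 70]
235 [71, 70, 74, 74, 72, 72, 48, 51, 60, 59, 63, 66, 71, 71, 71, 70, 72, 67]
238 [68, 57, 66, 65, 70, 69, 49, 45, 40, 41, 48, 65, 67, 68, 66, 69, 68, 73]
241 [155, 157, 153, 145, 142, 86, 50, 55, 62, 64, 63, 68, 106, 152, 148, 153, 152, 149]
```

```bash
python3 -m creep '{"dp":[[0,0,-0.1],[0,0,-0.15],[0,0,-0.15],[0,0,-0.15],[0,0,-0.15],[0,0,-0.15],[0,0,-0.15],[0,0,-0.15],[0,0,-0.1],[0,0,-0.08],[0,0,0],[0,0,0],[0,0,0],[0,0,0],[0,0,0],[0,0,0]],"spin":[0,0,0,0,0,0,0,0,0,0,0,0,0,0,0,0]}'
python3 - <<'E'
from h import *
ps=[]
for i in range(5):
    st=r.get_state(); I=r.snapshot('wrist'); C=cam('wrist',st);p=st['ee_pos']
    hsv=cv2.cvtColor(I,cv2.COLOR_RGB2HSV)
    x,y=proj(C,[[p[0],p[1],.089]])[0].astype(int)
    m=cv2.inRange(hsv,(100,120,125),(125,255,255));m[:y-30]=0;m[y+35:]=0
    c=max(cv2.findContours(m,0,cv2.CHAIN_APPROX_NONE)[0],key=cv2.contourArea)
    P=onz(C,cv2.convexHull(c).reshape(-1,2),.089)[:,:2]
    A=np.c_[2*P,np.ones(len(P))];s=np.linalg.lstsq(A,(P**2).sum(1),rcond=None)[0]
    red=((hsv[:,:,0]<8)|(hsv[:,:,0]>172))&(hsv[:,:,1]>110)&(hsv[:,:,2]>60); yy,xx=np.where(red[y-25:y+25,x-12:x+12])
    print(p.round(4),s[:2]-p[:2],np.sqrt(s[2]+s[:2]@s[:2]),(x,y),cv2.boundingRect(c),'red',len(xx),xx.mean()+x-12 if len(xx) else 0,yy.mean()+y-25 if len(yy) else 0)
cv2.imwrite('pics/w9.png',I[:,:,::-1]);print(st['wrist_force'],st['finger_force'])
if len(xx): print(onz(C,[(xx.mean()+x-12,yy.mean()+y-25)],.089)-p, proj(C,[[p[0],p[1],p[2]-.1762]]))
E
```

```text
t: 16.15
ee_pos: [0.5659, -0.0269, 0.2653]
orientation: [0.567, 3.09, 0.0]
wrist_force: [-0.8, 0.2, -0.7]
width: 0.205
finger_force: 30.0
[ 0.5659 -0.0269  0.2653] [0.0003735 0.000262 ] 0.013653706257669578 (np.int64(318), np.int64(240)) (302, 225, 34, 28) red 110 317.1727272727273 258.06363636363636
[ 0.566  -0.0269  0.2653] [0.0004852  0.00026499] 0.013679932810097465 (np.int64(318), np.int64(240)) (302, 225, 35, 29) red 121 317.1652892561983 258.3719008264463
[ 0.5659 -0.0269  0.2652] [0.00048014 0.00020875] 0.013711462926210812 (np.int64(318), np.int64(240)) (302, 225, 35, 29) red 125 316.92 258.288
[ 0.5659 -0.0269  0.2652] [0.00056635 0.000278  ] 0.013732949719857267 (np.int64(318), np.int64(240)) (302, 225, 35, 29) red 117 316.8205128205128 258.4957264957265
[ 0.5658 -0.0269  0.2651] [0.00052137 0.0003159 ] 0.013642556992940754 (np.int64(318), np.int64(240)) (302, 225, 35, 28) red 117 316.64957264957263 258.0683760683761
[ 0.30266548  0.66273005 -0.89398965] 29.999603927135468
[[ 0.0129546  -0.00624645 -0.17613933]] [[318.18010074 240.96630694]]
```

The stem is centred on the bore to within about 1 mm, the mark is at rim height, and there is no contact force. The mould is at its seat, so I hand in.

```bash
python3 -c "
from cell import r
print(r.sign_off())"
```

```text
the job is handed in; nothing more can be done
None
```

I handed the job in at about 16 s of the 72 s: the mould sits against both stops, and the gripper holds the thermometer still and upright in the bush with the red mark at rim height and the stem about 1 mm or less off centre; the judging result was not shown.

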